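# Fit the spool into the clamped valve body

### The job

Fit the bright new spool into the valve body in the vise: hold it round its middle to start it tip first, let go when it is about half way in and carried by the bore alone, then take it again by the tail stem, push it fully home until the collar bears firmly on the gland plate, and let go. Ease it in by feel and never force it, and leave the rusty worn spool and the other things on the bench as they lie.

Things in the scene. Friction and masses are not known exactly. Their poses are not given: they have to be found in the camera images.
- valve: Grey cast valve body 60 wide, 160 long, 80 high, fixed in the vise, bore level, 170 above the bench. Origin: centre of the bore mouth on the gland plate's outer face; x axis into the bore along its centre line, z up. Bore 19.2 in diameter, 160 deep, oiled; a cone narrows it from 24 to 19.2 between 6 and 10 deep. Body's top is 40 above the bore's centre line, jaws' top 4 below it.
- gland: Steel gland plate 56 x 56, 6 thick, on the valve body round the bore mouth, its 26 hole clear of the spool. Origin and axes as valve. Here the collar seats, a hard stop: the seal wants the collar pressed on it with 12 N or more for 0.2 s while the stem is held. Ball and bore take about 7 N of the 30 N limit, so 15 N on the wrist is right and over 20 N too much.
- spool: Bright spool, green collar ring, 200 long, 0.3 to 0.45 kg, level in a V notch of the rest, axis 55 above the bench. Origin: centre of the collar's seating face; x axis towards the tip. Along x: stem 16 in diameter, -50 to -6; collar 32, -6 to 0; then 18 with two shallow necks (22 to 31, 66 to 75) and a detent groove at 104; round nose 141 to 150. Home: its frame is valve's.
- spool_tip (a point): Centre of the spool's tip end, x = 150 in the spool's frame.
- spool_middle (a point): Point on the spool's axis at x = 50, near its centre of mass: the place to hold it first. Held here the spool goes in until its tip is about 80 deep.
- spool_stem (a point): Point on the spool's axis at x = -28, in the middle of the tail stem: the place to hold it for the second push. Let go half way in, the spool droops by about 0.02 rad in the bore's clearance, the stem 2 to 3 below the bore's line (more abruptly if dropped than if set down); it goes on smoothly only when the stem is lifted level again.
- worn: Rusty brown worn spool of the same shape and frame, lying parallel in the other V notch, 84 from the new one. Which notch holds which varies. To be left alone.
- rest: Aluminium drip tray 250 x 190 x 12, fixed, with two black rails (12 wide, V cheeks up to 58 high) 111 apart, which carry a spool at about x = 14 and 125 of its frame. Origin on the bench at its centre, x along the spools towards their tips.
- vise: Dark bench vise, fixed, jaws 120 wide, swivelled by an angle that varies. Origin on the bench under the middle of the clamped valve body; the valve's x axis is the vise's y axis; screw handle to +x.
- mallet: Rubber mallet, bystander.
- spanner: Steel spanner, bystander.
- driver: Red screwdriver, bystander.
- oil: Black oil bottle, bystander.
- grease: White grease jar, bystander.
- fitting: Brass fitting, bystander.
- bore_mid (a point): Point on the bore's centre line, 80 deep. Over 30 N between spool and valve body (gland plate included), sideways levering included, scores the lands and fails the job. The bore is stiff and the overhanging spool a long lever: with the spool half in, about 10 N sideways or up and down at the stem already loads the bore with over 30 N. Give way to side loads felt at the wrist.
- detent (a point): Point on the bore's centre line 105 deep, under the brass detent plug (its top 62 above the line; an elbow at 138 deep stands 74 above it). A sprung ball here presses down on the spool: it resists with about 3 to 7 N as the nose passes, 45 to 37 before home, then drags with 1 to 3 N, and drops into the spool's groove over the last 5 mm, which holds the spool home.
Things that resemble listed ones, but are neither listed nor needed, are in the scene too. Of the things like the spool, leave any that is purple; of the rest the smaller one is meant.

How it is judged:
On the way, in this order (a step that is already met when the one before it is completed fails the run):
1. the spool stands by itself in the bore, its tip 45 to 110 mm deep, with no finger on it (x of spool_tip in the frame of valve between 0.045 and 0.11 m and y of spool_tip in the frame of valve between -0.004 and 0.004 m and z of spool_tip in the frame of valve between -0.004 and 0.004 m and contact force between the fingers and spool below 0.05 N and linear speed of spool below 0.01 m/s), for 0.2 s.
2. held by its tail stem, the spool is pressed home: collar on the gland plate with 12 N or more (distance between the grasp point and spool_stem below 0.025 m and contact force between the fingers and spool above 3 N and x of spool in the frame of valve above -0.002 m and contact force between spool and gland above 12 N), for 0.15 s.
At the end, for the whole second after the job is handed in: The new spool is in the valve's bore, tip first, at rest and let go, with its collar on the gland plate (gap under 2 mm) (x of spool in the frame of valve above -0.002 m and distance between spool and valve below 0.004 m and angle between the x axis of spool and the x axis of valve, either way round below 0.03 rad and linear speed of spool below 0.01 m/s and contact force between the fingers and spool below 0.05 N); the robot touches nothing.
It fails at once if the spool is forced: more than 30 N between it and the valve body or gland plate (contact force between spool and valve above 30 N).
It fails at once if the worn spool is moved by more than 15 mm (distance of worn from where it was at the start of the episode above 0.015 m).
It fails at once if another thing on the bench is moved by more than 20 mm (distance of any of mallet, spanner, driver, oil, grease, fitting from where it was at the start of the episode above 0.02 m).
It also fails if it takes over 70 s, if anything falls off the work surface, if the arm or the gripper's body presses on something with over 40 N, if the wrist force passes 120 N, or if a joint passes its speed limit or range.

### The arm

A 6-joint arm with a two-finger parallel gripper is mounted at the origin on the work surface. World frame = base frame: x ahead of the robot, y to its left, z up, the work surface at z = 0. Lengths are in m, angles in rad, forces in N, time in s.
With the tool pointing down it reaches from about 0.375 to 0.9 m from the base axis. Payload 3.1 kg.
Tool frame: the origin (TCP) lies at the centre of the arm's flange, where the gripper is bolted on; the fingertips stand robot.tip_extent ahead of it and the grasp point (between the pads) lies 164 mm ahead of it (robot.tip_extent is the distance from the TCP to the fingertips, in m); z points along the fingers, y is the line along which they close (so a half turn about z gives the same grasp; the last joint's range is limited). The gripper opens to 87 mm and grips with 3 to 60 N. Pads are 19 mm wide; open, the fingers measure 117 mm over their backs; the gripper's body (75 mm by 190 mm) begins 51 mm behind the grasp point.
Start: joints at [-1.28, 0.527, 1.433, -0, 1.181, -0.178], TCP at [0.283, -0.557, 0.405] pointing down, gripper open.
Joint ranges: [-3.08, 3.08], [-0.75, 2.2], [0.22, 2.44], [-1.43, 4.57], [0, 2.65], [-2.85, 2.85]. Speed limits (rad/s): [2.79, 2.79, 3.14, 3.14, 3.14, 3.14].

### API

Orientations are given as a unit quaternion [x, y, z, w].
In Python, from rig import get_obs, camera, hand_in, cut_out, robot gives the robot as it stands.
- The arm moves only by the tool step_arm, never from a script. Its argument "rows" is a list of rows, each a list of 6 numbers: the shift along the world's x, y, z in m, then the turn, a rotation vector about the world's x, y, z in degrees. A call has 1 to 12 rows; each row shifts and turns the commanded pose from where the row before left it; what a row does not reach is not made up. A row lasts 1/8 s, in which the tool goes at most 62.5 mm and 10.7 degrees, less where a joint would pass 70% of its speed; a pose out of reach is approached as far as the arm can. A call is refused whole if a number of a shift passes 0.0625 or a number of a turn 10.7, either way. A call with a gripper value outside its range is refused whole. "jaw" is the finger opening in m, from 0 to 0.087, set as the call begins (left out, the last holds). The fingers move at their own pace and stop on an object; "squeeze" is the grip in N (left out, the last holds). Time passes only in rows, so rows that do not move let the fingers close. It gives the time, the measured TCP pose, the force, the opening and the grip force at its end, in the units of the state.
- get_obs(): the state, without advancing time (a new reading comes with each control period).
- camera(name): name is "scene" or "top" or "wrist"; returns a dict with "pixels" (420x560x3 uint8, blue, green, red), "depth" (420x560 float32, m along the optical axis (not along the pixel's ray), 0 where there is no reading), "fov_y" (degrees; the focal length in pixels is half the picture's height over the tangent of half this angle, whatever the lens; pixels are square), "cx", "cy" (the principal point, pixels), "extrinsics" (4x4, takes a point from camera to world coordinates); the wrist camera has in their place "mount" (4x4, takes a point from camera to tool coordinates, whose origin is the TCP and whose axes are the flange's). Camera axes: x right, y up, looking along -z (the intrinsics and any distortion apply to the point x, -y, -z); pixel columns grow to the right and rows downward; lengths in m; the calibration is good to about 2 mm. A picture is of the moment at which its call begins: read the wrist's pose just before it.
- hand_in(): hands the job in; it is judged then, once.
Trained networks look in the newest picture that a camera, given by its name, has taken for a name from the list of things; names that differ only in an ending like _2 or _b are one class to them, and where a whole thing is asked for, a point or a joint stands for the part that bears it (a point fixed in the world has none). Each returns a list of dicts, best first, with "confidence" (0 to 1); they miss things now and then, are a little off and sometimes report something else, mostly with a low value. They report only what shows in the picture. A call takes as long as a camera call. They do not tell look-alikes from the thing itself.
- cut_out(label, camera): "region" (420x560 bool, what is visible of it) and "extent" ([centre column, centre row, width, height] in pixels, round what is visible of it).
The state is a dict: "time": time; "q": joint angles; "joint_velocities": joint speeds; "joint_torque": joint torques, N m; "position": TCP position; "tool_rot": TCP orientation; "ft_force": force on the tool from outside, world axes, zero at the start; "moment": the same for the moment, N m; "grip_width": finger opening in m; "grip_force": force on a finger pad.
Only numpy, scipy, OpenCV 4.12 (cv2) and the standard library are available. Lean on these libraries where they do the work, as an engineer would, in place of code of your own. Each camera call takes 0.05 s, during which the arm holds its last target. There are 200 camera calls.

## Working session

There is one attempt and no reset: what is moved stays moved. The work goes in short steps, Python scripts to look and compute and a tool call to move; the robot and the scene stay as the last step left them, time stands still between calls to the robot, and variables do not carry over. Pictures are saved under pics/ and viewed, at most 10 in all, crops included, and the job is handed in when it is done.

Besides the shell and the picture viewer there is one more tool, called after ">>>" by a JSON object that holds its "op" and its "data", one argument or row to a line. step_arm: Moves the arm, as the interface text tells. Its arguments: {"type":"object","properties":{"rows":{"type":"array"},"jaw":{"type":"number"},"squeeze":{"type":"number"}},"required":["rows"]}

```bash
ls; mkdir -p pics; cat > h.py <<'E'
import numpy as np, cv2
from scipy.spatial.transform import Rotation as R
from rig import get_obs, camera, hand_in, cut_out, robot
def cloud(c, T=None):
    d=c["depth"]; h,w=d.shape; f=h/2/np.tan(np.radians(c["fov_y"])/2)
    v,u=np.mgrid[:h,:w]
    p=np.stack([(u-c["cx"])/f*d, -(v-c["cy"])/f*d, -d],-1)
    E=c["extrinsics"] if T is None else T
    return p@E[:3,:3].T+E[:3,3]
def tool(o):
    T=np.eye(4);T[:3,:3]=R.from_quat(o["tool_rot"]).as_matrix();T[:3,3]=o["position"];return T
E
python3 - <<'E'
from h import *
print({k:v for k,v in get_obs().items()}, robot if not callable(robot) else '', getattr(robot,'tip_extent',None))
for n in ("scene","top"):
    c=camera(n); print(n,{k:(v.tolist() if hasattr(v,'tolist') else v) for k,v in c.items() if k not in("pixels","depth")})
    cv2.imwrite(f"pics/{n}0.png",c["pixels"]); np.savez(f"{n}0.npz",**c)
    P=cloud(c)
    for l in ("spool","worn","valve","gland","rest","vise"):
        for r in cut_out(l,n): 
            m=r["region"]&(c["depth"]>0); print(n,l,round(r["confidence"],2),np.round(r["extent"]),np.round(np.median(P[m],0),3) if m.any() else '')
E
```

```text
pics
{'time': 0.0, 'q': array([-1.27946725e+00,  5.28498797e-01,  1.43394080e+00,  4.57952593e-05,
        1.18136801e+00, -1.78514985e-01]), 'joint_velocities': array([ 3.77100623e-04, -7.64285341e-04, -7.94536402e-04,  7.89779728e-05,
       -4.55677305e-04, -8.87028804e-04]), 'joint_torque': array([-2.41142388e-04, -4.40042531e+01, -1.76596624e+01,  6.32887823e-02,
        5.79840993e-02, -1.70906542e-04]), 'position': array([ 0.28288748, -0.55692198,  0.40373889]), 'tool_rot': array([ 9.72533925e-01,  2.32758539e-01, -4.12965160e-05, -1.10690954e-03]), 'ft_force': array([ 0.16691063, -0.75648999,  0.86000086]), 'moment': array([-0.02341863,  0.02167013,  0.00011867]), 'grip_force': 0.0, 'grip_width': 0.08695080000944323} <Robot object at 0x7efebe35be00> 0.1822
scene {'fov_y': 44.71149631234076, 'cx': 284.64515168353256, 'cy': 210.34852070351013, 'extrinsics': [[-0.18260140015613074, -0.8248280031110732, 0.5350845670964732, 1.2738458152975882], [0.9830759614214846, -0.14499291537518041, 0.11197637503611986, 0.1407320063807609], [-0.014777778461075398, 0.5464758181061677, 0.83
[... 811 characters left out ...]
18467652625723457, 0.15669784995216546], [-0.999804165553114, -0.011737875450899193, 0.01593275941387427, -0.01377451429338861], [0.013489296048258608, 0.18487106605713588, 0.982670202981153, 1.754496866925073], [0.0, 0.0, 0.0, 1.0]]}
top spool 0.69 [358. 290.  26.  56.] [ 0.166 -0.312  0.03 ]
top spool 0.66 [285. 235.  28.  24.] [ 0.381 -0.063  0.018]
top spool 0.5 [349. 193.  49.  13.] [ 0.514 -0.292  0.062]
top worn 0.62 [347. 172.  53.  10.] [ 0.597 -0.284  0.062]
top valve 0.87 [204. 171.  58.  37.] [0.558 0.212 0.209]
top rest 0.97 [342. 187.  74.  58.] [ 0.559 -0.25   0.005]
top vise 0.73 [206. 166.  84. 127.] [0.562 0.212 0.158]
top vise 0.17 [202. 173.  61.  38.] [0.559 0.212 0.209]
```

```bash
python3 - <<'E'
import cv2
a=cv2.imread("pics/scene0.png");b=cv2.imread("pics/top0.png")
cv2.imwrite("pics/s1.png",cv2.resize(a[130:400,150:450],(666,600),interpolation=cv2.INTER_CUBIC))
cv2.imwrite("pics/t1.png",cv2.resize(b[90:330,140:420],(700,600),interpolation=cv2.INTER_CUBIC))
E
```

```text
(no output)
```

View pics/s1.png

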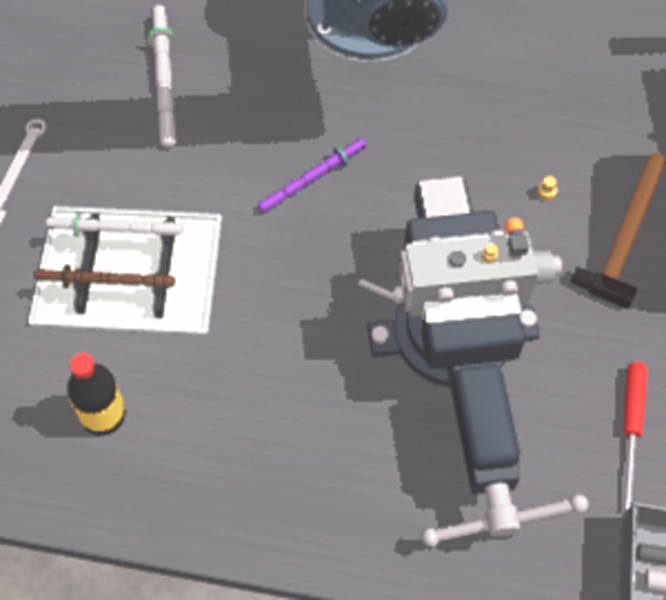

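View pics/t1.png

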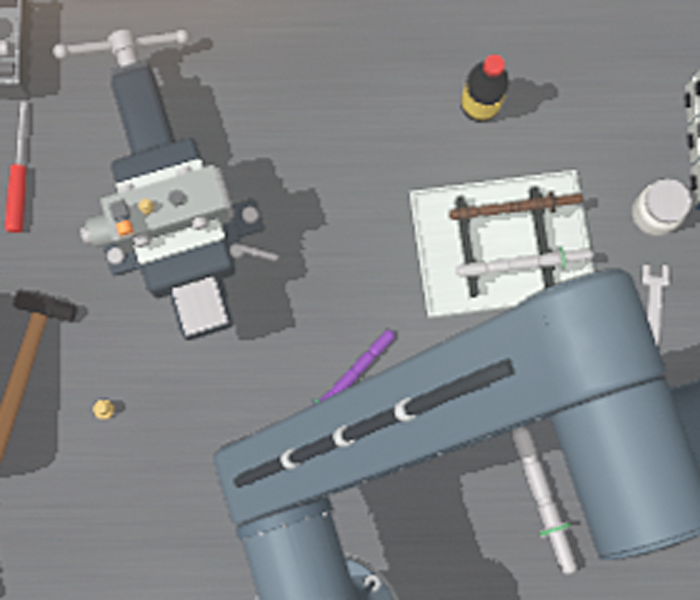

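Spool candidates in the scene image: a bright one with a green ring on the tray at (202,230), a longer bright one on the bench at (222,167), and a purple one at (290,210). The tray one is the smaller bright one and lies in the V notch. The worn one is at (200,255). Next I'll take the rough geometry and confirm with a wrist view.

```bash
python3 - <<'E'
from h import *
for n in("scene","top"):
    c=dict(np.load(f"{n}0.npz")); P=cloud(c)
    import itertools
    # spool: points z .055-.075 near
    for nm,(x0,x1) in dict(new=(.47,.55),worn=(.56,.64)).items():
        m=(P[...,2]>.059)&(P[...,2]<.08)&(P[...,0]>x0)&(P[...,0]<x1)&(P[...,1]>-.42)&(P[...,1]<-.15)
        q=P[m]; 
        if len(q)<10: continue
        k=np.polyfit(q[:,1],q[:,0],1); print(n,nm,len(q),"x=",k,q[:,1].min(),q[:,1].max(),np.median(q[:,2]))
    m=(P[...,2]>.2)&(P[...,2]<.215)&(abs(P[...,0]-.57)<.12)&(abs(P[...,1]-.21)<.13)
    q=P[m][:,:2].astype(np.float32); print(n,len(q),cv2.minAreaRect(q),np.median(P[m][:,2]))
c=camera("wrist");print(c["mount"],c["fov_y"],c["cx"],c["cy"])
E
```

```text
scene new 243 x= [-0.11585561  0.48177064] -0.3885737171599968 -0.19373952761407148 0.0627526722125975
scene worn 243 x= [-0.12268304  0.56383717] -0.373987011600068 -0.18458413612935765 0.06275618775496583
scene 1006 ((0.568886399269104, 0.20426633954048157), (0.08231967687606812, 0.16083112359046936), 17.462594985961914) 0.2094267932541901
top new 208 x= [-0.11715969  0.47960616] -0.38640741701787484 -0.19239018349909381 0.06365576045103472
top worn 201 x= [-0.1290546  0.560378 ] -0.3767950932125748 -0.18379716730335058 0.06415578561532542
top 694 ((0.5673216581344604, 0.20445610582828522), (0.07908346503973007, 0.15937592089176178), 20.246551513671875) 0.20940343184975618
[[ 5.42053195e-04  9.65589700e-01  2.60069677e-01  7.03161727e-02]
 [ 9.99999663e-01 -6.83628001e-04  4.53921216e-04  5.49376045e-04]
 [ 6.16092565e-04  2.60069343e-01 -9.65589746e-01  1.96917186e-02]
 [ 0.00000000e+00  0.00000000e+00  0.00000000e+00  1.00000000e+00]] 66.21648974990408 279.01078816040024 209.32065602173336
```

>>> {"op": "step_arm", "data": {
  "rows": [
    [0.029,0.0336,0,0,0,8.7],
    [0.029,0.0336,0,0,0,8.7],
    [0.029,0.0336,0,0,0,8.7],
    [0.029,0.0336,0,0,0,8.7],
    [0.029,0.0336,0,0,0,8.7],
    [0.029,0.0336,0,0,0,8.7],
    [0.029,0.0336,0,0,0,8.7],
    [0.029,0.0336,0,0,0,8.9],
    [0,0,0,0,0,0]
  ],
  "jaw": 0.06
}}

```text
time: 1.88
position: [0.5165, -0.286, 0.4048]
tool_rot: [0.663, 0.749, 0.0, 0.0]
ft_force: [-0.1, -0.8, -0.3]
grip_width: 0.06
grip_force: 0.0
```

```bash
python3 - <<'E'
from h import *
o=get_obs();T=tool(o);c=camera("wrist");P=cloud(c,T@c["mount"])
print(o["position"],R.from_quat(o["tool_rot"]).as_euler("ZYX",degrees=True),o["q"])
cv2.imwrite("pics/w1.png",c["pixels"]);np.savez("w1.npz",T=T,**c)
for l in("spool","worn"):
    for r in cut_out(l,"wrist"):
        m=r["region"]&(c["depth"]>0);print(l,r["confidence"],r["extent"],np.median(P[m],0))
for s in (0,.084):
    m=(P[...,2]>.060)&(P[...,2]<.08)&(abs(P[...,0]-.515-s+.117*(P[...,1]+.289))<.02)&(P[...,1]>-.42)&(P[...,1]<-.15)
    q=P[m];k=np.polyfit(q[:,1],q[:,0],1);print(len(q),k,q[:,1].min(),q[:,1].max(),np.percentile(q[:,2],[20,50,80,99]))
    t=(q[:,1])
    for y in np.arange(-.4,-.17,.01):
        a=q[abs(t-y)<.005]
        if len(a)>3: print(round(y,2),len(a),np.round([a[:,0].min(),a[:,0].max(),a[:,2].max()],4), end=';')
    print()
E
```

```text
[ 0.51650385 -0.28596984  0.40483585] [ 9.69793286e+01 -1.47882746e-02  1.79965290e+02] [-6.94922140e-01  4.80499590e-01  1.52197778e+00  6.80802793e-04
  1.13888877e+00 -8.17019242e-01]
spool 0.92 [275.5, 185.6, 29.7, 168.2] [ 0.51035382 -0.2777248   0.06275112]
spool 0.71 [63.1, 157.3, 126.3, 38.3] [ 0.27242359 -0.28190377  0.02560457]
worn 0.74 [356.4, 176.6, 23.9, 152.2] [ 0.59105345 -0.25327399  0.06261065]
2486 [-0.11903207  0.47751802] -0.36990655027640007 -0.194717326773167 [0.06167481 0.06315801 0.06430103 0.0718266 ]
-0.37 41 [0.515  0.5282 0.0642];-0.36 105 [0.5133 0.527  0.0644];-0.35 99 [0.503  0.5334 0.073 ];-0.34 243 [0.5028 0.5341 0.0731];-0.33 132 [0.5085 0.5253 0.0658];-0.32 124 [0.5081 0.5238 0.0658];-0.31 125 [0.5059 0.5221 0.0651];-0.3 135 [0.5051 0.5205 0.0659];-0.29 133 [0.5046 0.52   0.0655];-0.28 144 [0.5028 0.519  0.0657];-0.27 119 [0.5015 0.5169 0.0663];-0.26 151 [0.5004 0.5166 0.0656];-0.25 157 [0.4992 0.5154 0.0653];-0.24 130 [0.4991 0.514  0.0648];-0.23 161 [0.4969 0.5124 0.0655];-0.22 168 [0.4955 0.5116 0.0657];-0.21 165 [0.4947 0.5103 0.066 ];-0.2 151 [0.4936 0.5088 0.0654];
2051 [-0.13531968  0.55760479] -0.33793947409897296 -0.18512147623170996 [0.06160439 0.06306154 0.0641544  0.06798377]
-0.34 9 [0.6088 0.6163 0.0708];-0.33 81 [0.593  0.6175 0.0722];-0.32 127 [0.5917 0.6084 0.0658];-0.31 115 [0.5919 0.6067 0.0655];-0.3 120 [0.5895 0.6057 0.066 ];-0.29 141 [0.5877 0.6047 0.0656];-0.28 134 [0.5866 0.6034 0.0652];-0.27 141 [0.5862 0.6019 0.0654];-0.26 123 [0.5842 0.5995 0.0668];-0.25 150 [0.5833 0.6    0.066 ];-0.24 152 [0.582  0.5982 0.066 ];-0.23 130 [0.5805 0.5972 0.0651];-0.22 156 [0.58   0.5955 0.0661];-0.21 167 [0.5787 0.5954 0.0657];-0.2 166 [0.577  0.5936 0.0662];-0.19 139 [0.577  0.5924 0.0653];
```

View pics/w1.png

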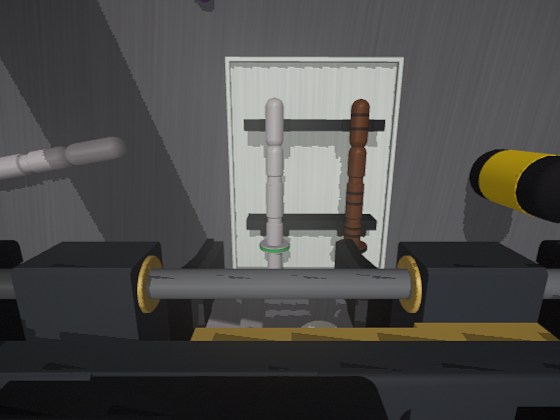

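The tray spool at (275,185), with its green ring at (274,246), is plainly slimmer than the bright one at (63,157), and it's neither purple nor rusty. That's the one to take. I'll descend and grip it at the middle.

>>> {"op": "step_arm", "data": {
  "rows": [
    [-0.0038,-0.0055,-0.03,0,0,0],
    [0,0,-0.04,0,0,0],
    [0,0,-0.04,0,0,0],
    [0,0,-0.04,0,0,0],
    [0,0,-0.026,0,0,0],
    [0,0,-0.01,0,0,0],
    [0,0,0,0,0,0],
    [0,0,0,0,0,0]
  ],
  "jaw": 0.05
}}

```text
time: 3.02
position: [0.5114, -0.2947, 0.22]
tool_rot: [0.665, 0.747, 0.0, 0.001]
ft_force: [0.2, -0.5, 0.4]
grip_width: 0.0501
grip_force: 0.0
```

>>> {"op": "step_arm", "data": {
  "rows": [
    [0,0,0,0,0,0],
    [0,0,0,0,0,0],
    [0,0,0,0,0,0],
    [0,0,0,0,0,0]
  ],
  "jaw": 0,
  "squeeze": 25
}}

```text
time: 3.52
position: [0.5118, -0.2939, 0.2191]
tool_rot: [0.665, 0.747, 0.001, 0.001]
ft_force: [8.2, 3.4, 2.1]
grip_width: 0.0176
grip_force: 4.5
```

>>> {"op": "step_arm", "data": {
  "rows": [
    [0,0,0,0,0,0],
    [0,0,0,0,0,0]
  ]
}}

```text
time: 3.78
position: [0.512, -0.2939, 0.2191]
tool_rot: [0.665, 0.747, 0.001, 0.001]
ft_force: [4.6, 2.3, 0.7]
grip_width: 0.0171
grip_force: 25.0
```

>>> {"op": "step_arm", "data": {
  "rows": [
    [0,0,0.01,0,0,0],
    [0,0,0.04,0,0,0],
    [0,0,0.05,0,0,0],
    [0.012,0.047,0.02,0,0,1.5],
    [0.012,0.047,0.02,0,0,1.5],
    [0.012,0.047,0.02,0,0,1.5],
    [0.012,0.047,0.02,0,0,1.5],
    [0.012,0.047,0.02,0,0,1.5],
    [0.012,0.047,0.02,0,0,1.5],
    [0.012,0.047,0.02,0,0,1.5],
    [0.013,0.046,0.02,0,0,1.2],
    [0,0,0,0,0,0]
  ]
}}

```text
time: 5.28
position: [0.6079, 0.0839, 0.48]
tool_rot: [0.583, 0.812, 0.0, 0.001]
ft_force: [-0.0, 0.2, -2.5]
grip_width: 0.0172
grip_force: 25.0
```

>>> {"op": "step_arm", "data": {
  "rows": [
    [0,0,0,0,0,0],
    [0,0,0,0,0,0]
  ]
}}

```text
time: 5.52
position: [0.6075, 0.0797, 0.4775]
tool_rot: [0.586, 0.811, -0.001, -0.001]
ft_force: [0.0, -0.6, -3.4]
grip_width: 0.0171
grip_force: 25.0
```

```bash
python3 - <<'E'
from h import *
o=get_obs();T=tool(o);c=camera("wrist");P=cloud(c,T@c["mount"])
print(o["position"],R.from_quat(o["tool_rot"]).as_euler("ZYX",degrees=True),o["q"],o["ft_force"])
np.savez("w2.npz",T=T,**c);im=c["pixels"].copy()
for l in("spool","valve","gland"):
    for r in cut_out(l,"wrist"):
        m=r["region"]&(c["depth"]>0);print(l,r["confidence"],r["extent"],np.median(P[m],0))
        np.save(f"m_{l}.npy",r["region"]) if r["confidence"]>.5 else 0
cv2.imwrite("pics/w2.png",im)
E
```

```text
[0.60753333 0.07969233 0.4775477 ] [ 1.08316808e+02 -2.47103394e-02 -1.79802093e+02] [-5.15568672e-02  4.40104523e-01  1.37471815e+00 -8.76434880e-04
  1.33014534e+00 -3.71035894e-01] [ 8.00352149e-04 -6.41646795e-01 -3.39500812e+00]
spool 0.82 [80.7, 191.2, 100.6, 120.3] [ 0.34600514 -0.02535874  0.02030725]
spool 0.72 [44.1, 323.9, 20.3, 18.0] [ 0.32995185 -0.25906203  0.01707313]
spool 0.55 [282.6, 186.8, 44.9, 282.5] [0.59035492 0.12972874 0.32131215]
valve 0.62 [280.4, 77.3, 110.4, 152.3] [0.56819232 0.18908411 0.21029077]
gland 0.8 [280.4, 147.9, 70.8, 13.8] [0.5742526  0.1249862  0.19793371]
```

View pics/w2.png

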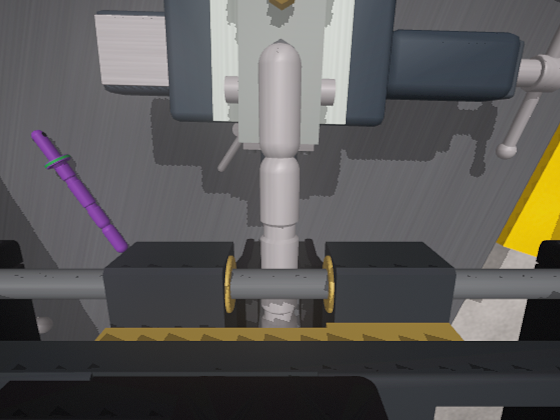

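The picture shows the spool held along column 280, the body top between columns 238 and 322, and the gland plate's edge at row ~148. I'll fit all of these in the tool frame.

```bash
cat > fit.py <<'E'
from h import *
def fit(f):
    c=dict(np.load(f));T=c["T"];M=c["mount"];Q=cloud(c,M);W=cloud(c,T@M);d=c["depth"];col=np.arange(560)[None]+0*d
    near=(d>0)
    s=near&(abs(Q[...,1])<.02)&(Q[...,2]>.148)&(Q[...,2]<.17)&(Q[...,0]>.02)&(Q[...,0]<.12)
    X,Y=[],[]
    for x in np.arange(.03,.1,.004):
        a=Q[s&(abs(Q[...,0]-x)<.002)]
        if len(a)>10: X.append(x);Y.append([(np.percentile(a[:,1],2)+np.percentile(a[:,1],98))/2,np.percentile(a[:,2],2)])
    Y=np.array(Y);print("spool tool: y=",np.polyfit(X,Y[:,0],1),"topz",np.polyfit(X,Y[:,1],1),"tip x",Q[s][:,0].max(),"n",len(X))
    b=near&(abs(W[...,2]-.2095)<.004)&(abs(Q[...,1])<.045)
    X,L,H=[],[],[]
    bx=np.arange(Q[b][:,0].min(),Q[b][:,0].max(),.004)
    for x in bx:
        a=Q[b&(abs(Q[...,0]-x)<.002)]
        if len(a)>10: X.append(x);L.append(a[:,1].min());H.append(a[:,1].max())
    X=np.array(X);L=np.array(L);H=np.array(H)
    print("body width",np.round((H-L),4));k=abs(H-L-.060)<.0035
    print("x from",X[k].min(),X[k].max(),"L",np.polyfit(X[k],L[k],1),"H",np.polyfit(X[k],H[k],1),"mid",np.polyfit(X[k],(L+H)[k]/2,1), "top z",np.median(W[b][:,2]))
    g=near&(abs(W[...,2]-.1975)<.004)&(abs(Q[...,1])<.03); a=Q[g]
    print("gland x",np.percentile(a[:,0],[1,5,50,95,99]),"y",np.percentile(a[:,1],[1,99]),"world z",np.median(W[g][:,2]))
    return c
E
python3 -c "
from fit import *
c=fit('w2.npz')"
```

```text
spool tool: y= [ 6.76630133e-04 -9.46387229e-05] topz [0.00224851 0.15384374] tip x 0.10113577004377067 n 18
body width [0.0598 0.0596 0.0592 0.0599 0.0596 0.0593 0.0597 0.0596 0.0593 0.0597
 0.0595 0.0591 0.0594 0.0595 0.059  0.0596 0.0594 0.0595 0.0601 0.0601
 0.0596 0.0601 0.0598 0.0599 0.06  ]
x from 0.054808377355970196 0.1508083773559701 L [ 0.02224033 -0.03181687] H [0.02610621 0.02739511] mid [ 0.02417327 -0.00221088] top z 0.2103940014288567
gland x [0.04601016 0.04687385 0.05104571 0.05477556 0.054849  ] y [-0.02834497  0.02644402] world z 0.1979275667943547
```

>>> {"op": "step_arm", "data": {
  "rows": [
    [0.009,-0.0334,0,0,0,-0.7],
    [0.009,-0.0334,0,0,0,-0.7],
    [0,0,-0.03,0,0,0],
    [0,0,-0.04,0,0,0],
    [0,0,-0.04,0,0,0],
    [0,0,-0.03,0,0,0],
    [0,0,-0.004,0,0,0],
    [0,0,0,0,0,0],
    [0,0,0,0,0,0],
    [0,0,0,0,0,0]
  ]
}}

```text
time: 6.98
position: [0.6265, 0.0142, 0.3363]
tool_rot: [0.595, 0.804, 0.001, 0.001]
ft_force: [0.3, -0.4, -2.9]
grip_width: 0.0172
grip_force: 25.0
```

```bash
cat > st.py <<'E'
from h import *
D=np.array([-.2912,.9567,0]);N=np.array([.9567,.2912,0]);M=np.array([.5916,.1244,.170])
def st():
    o=get_obs();p=o["position"]-M;e=R.from_quat(o["tool_rot"]).as_euler("ZYX",degrees=True);f=o["ft_force"];m=o["moment"]
    print("t",round(o["time"],2),"along %.4f side %.4f up %.4f"%(p@D,p@N,p[2]),"yaw,pitch,roll",np.round(e,2),"F along/side/up",np.round([f@D,f@N,f[2]],2),"M",np.round([m@D,m@N,m[2]],2))
st()
E
python3 st.py
```

```text
t 6.97 along -0.1156 side 0.0013 up 0.1663 yaw,pitch,roll [1.0702e+02 7.0000e-02 1.7985e+02] F along/side/up [-0.52  0.19 -2.87] M [-0.1  -0.   -0.01]
```

>>> {"op": "step_arm", "data": {
  "rows": [
    [-0.0012,-0.0004,-0.0028,0,0,0],
    [0,0,0,0,0,0],
    [0,0,0,0,0,0]
  ]
}}

```text
time: 7.35
position: [0.6249, 0.0138, 0.3319]
tool_rot: [0.595, 0.804, -0.0, -0.0]
ft_force: [1.0, -0.0, -1.9]
grip_width: 0.0171
grip_force: 25.0
```

```bash
python3 st.py
```

```text
t 7.35 along -0.1155 side -0.0003 up 0.1619 yaw,pitch,roll [ 107.02   -0.   -180.  ] F along/side/up [-0.3   0.97 -1.94] M [-0.17 -0.08  0.02]
```

>>> {"op": "step_arm", "data": {
  "rows": [
    [0,0,0,0,0,0],
    [0,0,0,0,0,0]
  ]
}}

```text
time: 7.6
position: [0.625, 0.0139, 0.3319]
tool_rot: [0.595, 0.804, -0.0, -0.0]
ft_force: [0.1, 0.3, -3.5]
grip_width: 0.0169
grip_force: 25.0
```

```bash
python3 st.py
```

```text
t 7.6 along -0.1155 side -0.0003 up 0.1619 yaw,pitch,roll [ 107.02   -0.   -180.  ] F along/side/up [ 0.22  0.21 -3.53] M [-0.1  -0.   -0.03]
```

>>> {"op": "step_arm", "data": {
  "rows": [
    [0.0003,0.0001,0.0016,0,0,0],
    [-0.0015,0.0048,0,0,0,0],
    [-0.0015,0.0048,0,0,0,0],
    [-0.0015,0.0048,0,0,0,0],
    [-0.0009,0.0029,0,0,0,0],
    [0,0,0,0,0,0]
  ]
}}

```text
time: 8.35
position: [0.6197, 0.0316, 0.3335]
tool_rot: [0.594, 0.804, -0.0, -0.0]
ft_force: [-0.1, 0.2, -3.5]
grip_width: 0.0172
grip_force: 25.0
```

```bash
python3 st.py
```

```text
t 8.35 along -0.0970 side -0.0001 up 0.1635 yaw,pitch,roll [ 107.05   -0.   -179.99] F along/side/up [ 0.21 -0.04 -3.5 ] M [-0.15 -0.04  0.01]
```

>>> {"op": "step_arm", "data": {
  "rows": [
    [-0.0006,0.0019,0,0,0,0],
    [-0.0006,0.0019,0,0,0,0],
    [0,0,0,0,0,0]
  ]
}}

```text
time: 8.72
position: [0.6186, 0.0351, 0.3335]
tool_rot: [0.595, 0.804, -0.0, -0.0]
ft_force: [0.2, -0.5, -3.3]
grip_width: 0.0172
grip_force: 25.0
```

```bash
python3 st.py
```

```text
t 8.72 along -0.0933 side -0.0002 up 0.1635 yaw,pitch,roll [ 107.02   -0.   -179.99] F along/side/up [-0.52  0.1  -3.28] M [-0.13 -0.01 -0.04]
```

>>> {"op": "step_arm", "data": {
  "rows": [
    [-0.0006,0.0019,0,0,0,0],
    [-0.0006,0.0019,0,0,0,0],
    [0,0,0,0,0,0]
  ]
}}

```text
time: 9.1
position: [0.6174, 0.039, 0.3336]
tool_rot: [0.595, 0.804, -0.0, -0.0]
ft_force: [-0.2, 0.5, -2.7]
grip_width: 0.0171
grip_force: 25.0
```

```bash
python3 st.py
```

```text
t 9.1 along -0.0892 side -0.0002 up 0.1636 yaw,pitch,roll [ 107.03   -0.   -179.99] F along/side/up [ 0.52 -0.08 -2.69] M [-0.   -0.01  0.03]
```

>>> {"op": "step_arm", "data": {
  "rows": [
    [-0.0006,0.0019,0,0,0,0],
    [-0.0006,0.0019,0,0,0,0],
    [0,0,0,0,0,0]
  ]
}}

```text
time: 9.48
position: [0.6162, 0.0428, 0.3336]
tool_rot: [0.595, 0.804, -0.0, -0.0]
ft_force: [0.3, 0.5, -3.1]
grip_width: 0.017
grip_force: 25.0
```

```bash
python3 st.py
```

```text
t 9.47 along -0.0852 side -0.0002 up 0.1636 yaw,pitch,roll [ 107.03   -0.   -179.99] F along/side/up [ 0.35  0.46 -3.07] M [-0.06 -0.01  0.07]
```

>>> {"op": "step_arm", "data": {
  "rows": [
    [-0.0006,0.0019,0,0,0,0],
    [-0.0006,0.0019,0,0,0,0],
    [0,0,0,0,0,0]
  ]
}}

```text
time: 9.85
position: [0.615, 0.0466, 0.3335]
tool_rot: [0.595, 0.804, -0.0, -0.0]
ft_force: [0.2, 0.6, -3.0]
grip_width: 0.0174
grip_force: 25.0
```

```bash
python3 st.py
```

```text
t 9.85 along -0.0812 side -0.0003 up 0.1635 yaw,pitch,roll [ 107.03   -0.   -179.99] F along/side/up [ 0.53  0.42 -3.04] M [-0.05 -0.03 -0.  ]
```

>>> {"op": "step_arm", "data": {
  "rows": [
    [-0.0009,0.0029,0,0,0,0],
    [-0.0009,0.0029,0,0,0,0],
    [-0.0009,0.0029,0,0,0,0],
    [0,0,0,0,0,0]
  ]
}}

```text
time: 10.35
position: [0.6122, 0.0555, 0.3335]
tool_rot: [0.595, 0.804, -0.0, -0.0]
ft_force: [-0.2, -0.4, -2.1]
grip_width: 0.0174
grip_force: 25.0
```

```bash
python3 st.py
```

```text
t 10.35 along -0.0719 side -0.0003 up 0.1635 yaw,pitch,roll [ 1.0704e+02 -1.0000e-02 -1.7999e+02] F along/side/up [-0.31 -0.26 -2.12] M [-0.11  0.02 -0.02]
```

>>> {"op": "step_arm", "data": {
  "rows": [
    [-0.0009,0.0029,0,0,0,0],
    [-0.0009,0.0029,0,0,0,0],
    [-0.0009,0.0029,0,0,0,0],
    [0,0,0,0,0,0]
  ]
}}

```text
time: 10.85
position: [0.6095, 0.0641, 0.3335]
tool_rot: [0.595, 0.804, -0.0, -0.0]
ft_force: [-0.3, 0.6, -2.6]
grip_width: 0.0173
grip_force: 25.0
```

```bash
python3 st.py
```

```text
t 10.85 along -0.0629 side -0.0004 up 0.1635 yaw,pitch,roll [ 107.04   -0.   -179.99] F along/side/up [ 0.64 -0.07 -2.59] M [-0.13 -0.04  0.02]
```

>>> {"op": "step_arm", "data": {
  "rows": [
    [-0.0009,0.0029,0,0,0,0],
    [-0.0009,0.0029,0,0,0,0],
    [-0.0009,0.0029,0,0,0,0],
    [0,0,0,0,0,0]
  ]
}}

```text
time: 11.35
position: [0.6068, 0.0728, 0.3335]
tool_rot: [0.595, 0.804, -0.0, -0.0]
ft_force: [-1.3, -0.2, -3.2]
grip_width: 0.017
grip_force: 25.0
```

```bash
python3 st.py
```

```text
t 11.35 along -0.0538 side -0.0004 up 0.1635 yaw,pitch,roll [ 107.04   -0.   -179.99] F along/side/up [ 0.21 -1.24 -3.2 ] M [-0.08 -0.02 -0.  ]
```

>>> {"op": "step_arm", "data": {
  "rows": [
    [-0.0009,0.0029,0,0,0,0],
    [-0.0009,0.0029,0,0,0,0],
    [-0.0009,0.0029,0,0,0,0],
    [0,0,0,0,0,0]
  ]
}}

```text
time: 11.85
position: [0.6041, 0.0816, 0.3335]
tool_rot: [0.595, 0.804, -0.0, -0.0]
ft_force: [0.2, 0.1, -3.0]
grip_width: 0.0171
grip_force: 25.0
```

```bash
python3 st.py
```

```text
t 11.85 along -0.0446 side -0.0005 up 0.1635 yaw,pitch,roll [ 1.0704e+02 -1.0000e-02 -1.7999e+02] F along/side/up [ 0.06  0.26 -3.  ] M [-0.09 -0.02  0.06]
```

>>> {"op": "step_arm", "data": {
  "rows": [
    [-0.0009,0.0029,0,0,0,0],
    [-0.0009,0.0029,0,0,0,0],
    [-0.0009,0.0029,0,0,0,0],
    [0,0,0,0,0,0]
  ]
}}

```text
time: 12.35
position: [0.6014, 0.0902, 0.3335]
tool_rot: [0.595, 0.804, -0.0, -0.0]
ft_force: [0.2, 0.5, -2.9]
grip_width: 0.0177
grip_force: 25.0
```

```bash
python3 st.py
```

```text
t 12.35 along -0.0355 side -0.0005 up 0.1635 yaw,pitch,roll [ 107.04   -0.   -179.99] F along/side/up [ 0.37  0.37 -2.95] M [-0.15 -0.01 -0.04]
```

>>> {"op": "step_arm", "data": {
  "rows": [
    [-0.0009,0.0029,0,0,0,0],
    [-0.0009,0.0029,0,0,0,0],
    [-0.0009,0.0029,0,0,0,0],
    [-0.0006,0.0018,0,0,0,0],
    [0,0,0,0,0,0]
  ]
}}

```text
time: 12.98
position: [0.5982, 0.1006, 0.3336]
tool_rot: [0.595, 0.804, -0.0, -0.0]
ft_force: [-0.6, -0.1, -2.7]
grip_width: 0.0172
grip_force: 25.0
```

```bash
python3 st.py
```

```text
t 12.97 along -0.0247 side -0.0006 up 0.1636 yaw,pitch,roll [ 107.03   -0.   -180.  ] F along/side/up [ 0.1  -0.55 -2.69] M [-0.11 -0.08  0.01]
```

>>> {"op": "step_arm", "data": {
  "rows": [
    [0,0,-0.0004,0,0,0],
    [0,0,0,0,0,0]
  ],
  "squeeze": 6
}}

```text
time: 13.22
position: [0.5983, 0.1004, 0.3332]
tool_rot: [0.595, 0.804, 0.0, -0.0]
ft_force: [0.7, 0.7, -2.9]
grip_width: 0.0181
grip_force: 6.0
```

>>> {"op": "step_arm", "data": {
  "rows": [
    [0,0,-0.0004,0,0,0],
    [0,0,0,0,0,0]
  ],
  "squeeze": 3
}}

```text
time: 13.48
position: [0.5983, 0.1003, 0.3328]
tool_rot: [0.595, 0.804, 0.0, 0.0]
ft_force: [-0.4, -0.6, -3.2]
grip_width: 0.0178
grip_force: 3.0
```

>>> {"op": "step_arm", "data": {
  "rows": [
    [0,0,-0.0004,0,0,0],
    [0,0,0,0,0,0]
  ]
}}

```text
time: 13.72
position: [0.5983, 0.1004, 0.3325]
tool_rot: [0.595, 0.804, 0.0, 0.0]
ft_force: [-0.7, -1.2, -1.2]
grip_width: 0.0176
grip_force: 3.0
```

```bash
python3 st.py
```

```text
t 13.72 along -0.0250 side -0.0005 up 0.1625 yaw,pitch,roll [1.0702e+02 1.0000e-02 1.7999e+02] F along/side/up [-0.95 -0.99 -1.25] M [-0.07 -0.05  0.06]
```

>>> {"op": "step_arm", "data": {
  "rows": [
    [0,0,-0.0004,0,0,0],
    [0,0,0,0,0,0]
  ]
}}

```text
time: 13.98
position: [0.5983, 0.1004, 0.3323]
tool_rot: [0.595, 0.804, 0.0, 0.0]
ft_force: [0.2, -0.7, 1.1]
grip_width: 0.0179
grip_force: 3.0
```

>>> {"op": "step_arm", "data": {
  "rows": [
    [0,0,0,0,0,0],
    [0,0,0,0,0,0],
    [0,0,0,0,0,0]
  ],
  "jaw": 0.05
}}

```text
time: 14.35
position: [0.5983, 0.1005, 0.332]
tool_rot: [0.595, 0.804, 0.0, 0.0]
ft_force: [0.2, 0.5, 0.7]
grip_width: 0.0405
grip_force: 0.0
```

```bash
python3 st.py
```

```text
t 14.35 along -0.0248 side -0.0005 up 0.1620 yaw,pitch,roll [107.02  -0.   179.98] F along/side/up [0.45 0.32 0.74] M [-0.13 -0.04 -0.02]
```

>>> {"op": "step_arm", "data": {
  "rows": [
    [0,0,0,0,0,0],
    [0,0,0.015,0,0,0],
    [0,0,0.04,0,0,0],
    [0,0,0.045,0,0,0],
    [0.0111,-0.0366,0.01,0,0,0],
    [0.0112,-0.0366,0,0,0,0],
    [0,0,0,0,0,0],
    [0,0,0,0,0,0],
    [0,0,0,0,0,0]
  ]
}}

```text
time: 15.48
position: [0.6202, 0.0283, 0.442]
tool_rot: [0.594, 0.804, 0.0, -0.0]
ft_force: [-0.2, 0.3, -0.0]
grip_width: 0.0499
grip_force: 0.0
```

```bash
python3 st.py; python3 - <<'E'
from h import *
o=get_obs();T=tool(o);c=camera("wrist");np.savez("w3.npz",T=T,**c)
cv2.imwrite("pics/w3.png",c["pixels"])
D=np.array([-.2912,.9567,0]);N=np.array([.9567,.2912,0]);M=np.array([.5916,.1244,.170])
W=cloud(c,T@c["mount"])-M;A=W@D;S=W@N;U=W[...,2]
m=(c["depth"]>0)&(abs(S)<.02)&(A>-.14)&(A<0.005)&(U>-.012)&(U<.03)
for a in np.arange(-.13,.0,.005):
    q=m&(abs(A-a)<.0025)
    if q.sum()>8: print(round(a,3),q.sum(),"side %.4f..%.4f top %.4f"%(np.percentile(S[q],2),np.percentile(S[q],98),np.percentile(U[q],97)))
g=(c["depth"]>0)&(abs(S)<.03)&(abs(U-.028)<.004)&(A>-.02)&(A<.02);print("gland A",np.percentile(A[g],[1,99]),"S",np.percentile(S[g],[1,99]))
E
```

```text
t 15.47 along -0.1003 side -0.0007 up 0.2720 yaw,pitch,roll [ 1.0708e+02 -3.0000e-02 -1.7998e+02] F along/side/up [ 0.33 -0.1  -0.03] M [-0.07 -0.01  0.04]
-0.12 49 side -0.0070..0.0046 top 0.0036
-0.115 105 side -0.0087..0.0062 top 0.0043
-0.11 109 side -0.0086..0.0062 top 0.0044
-0.105 111 side -0.0086..0.0061 top 0.0045
-0.1 111 side -0.0086..0.0061 top 0.0052
-0.095 112 side -0.0086..0.0060 top 0.0050
-0.09 120 side -0.0085..0.0065 top 0.0053
-0.085 121 side -0.0085..0.0068 top 0.0057
-0.08 124 side -0.0158..0.0136 top 0.0138
-0.075 371 side -0.0163..0.0144 top 0.0141
-0.07 136 side -0.0092..0.0073 top 0.0071
-0.065 144 side -0.0092..0.0072 top 0.0069
-0.06 145 side -0.0101..0.0072 top 0.0072
-0.055 155 side -0.0100..0.0071 top 0.0075
-0.05 145 side -0.0091..0.0065 top 0.0068
-0.045 124 side -0.0084..0.0063 top 0.0064
-0.04 162 side -0.0098..0.0077 top 0.0079
-0.035 167 side -0.0098..0.0077 top 0.0079
-0.03 167 side -0.0098..0.0076 top 0.0079
-0.025 167 side -0.0098..0.0075 top 0.0085
-0.02 167 side -0.0097..0.0074 top 0.0085
-0.015 184 side -0.0097..0.0074 top 0.0085
-0.01 171 side -0.0096..0.0073 top 0.0087
-0.005 144 side -0.0083..0.0057 top 0.0077
gland A [-0.00083156  0.00829478] S [-0.02847073  0.02678235]
```

View pics/w3.png

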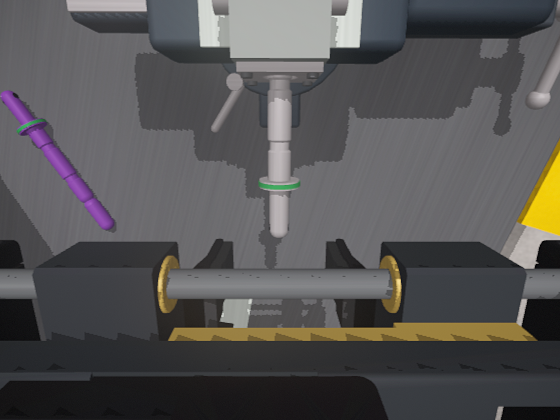

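The spool stands in the bore with its tip about 77 mm deep. The collar is at (280,184), the stem end at (279,232), and the stem droops about 3 mm. I'll go down around the stem and grip lightly.

>>> {"op": "step_arm", "data": {
  "rows": [
    [-0.0005,-0.0002,-0.03,0,0,0],
    [0,0,-0.04,0,0,0],
    [0,0,-0.03,0,0,0],
    [0,0,-0.0112,0,0,0],
    [0,0,0,0,0,0],
    [0,0,0,0,0,0],
    [0,0,0,0,0,0],
    [0,0,0,0,0,0]
  ],
  "jaw": 0.045
}}

```text
time: 16.52
position: [0.6202, 0.027, 0.3317]
tool_rot: [0.595, 0.804, 0.0, 0.001]
ft_force: [0.6, -0.5, 0.3]
grip_width: 0.0449
grip_force: 0.0
```

```bash
python3 st.py
```

```text
t 16.52 along -0.1015 side -0.0010 up 0.1617 yaw,pitch,roll [1.0702e+02 4.0000e-02 1.7991e+02] F along/side/up [-0.6   0.41  0.33] M [-0.11  0.02  0.02]
```

>>> {"op": "step_arm", "data": {
  "rows": [
    [0,0,0,0,0,0],
    [0,0,0,0,0,0]
  ]
}}

```text
time: 16.77
position: [0.6201, 0.027, 0.3309]
tool_rot: [0.595, 0.804, 0.0, 0.0]
ft_force: [-0.3, 0.4, -0.4]
grip_width: 0.0448
grip_force: 0.0
```

```bash
python3 st.py
```

```text
t 16.77 along -0.1015 side -0.0011 up 0.1609 yaw,pitch,roll [107.01   0.   179.99] F along/side/up [ 0.45 -0.13 -0.36] M [-0.12 -0.04 -0.02]
```

Well centred, so I'll close at the minimum squeeze.

>>> {"op": "step_arm", "data": {
  "rows": [
    [0,0,0,0,0,0],
    [0,0,0,0,0,0],
    [0,0,0,0,0,0]
  ],
  "jaw": 0.0,
  "squeeze": 3
}}

```text
time: 17.15
position: [0.6201, 0.0271, 0.3307]
tool_rot: [0.595, 0.804, -0.0, -0.0]
ft_force: [-0.2, -0.5, -0.9]
grip_width: 0.0227
grip_force: 0.0
```

```bash
python3 st.py
```

```text
t 17.15 along -0.1014 side -0.0011 up 0.1607 yaw,pitch,roll [ 107.02   -0.   -179.99] F along/side/up [-0.38 -0.34 -0.93] M [-0.06 -0.05 -0.03]
```

>>> {"op": "step_arm", "data": {
  "rows": [
    [0,0,0,0,0,0],
    [0,0,0,0,0,0]
  ]
}}

```text
time: 17.4
position: [0.6201, 0.0271, 0.3307]
tool_rot: [0.595, 0.804, 0.0, 0.0]
ft_force: [-0.5, 0.1, -0.1]
grip_width: 0.0159
grip_force: 3.0
```

```bash
python3 st.py
```

```text
t 17.4 along -0.1014 side -0.0011 up 0.1607 yaw,pitch,roll [107.01  -0.   180.  ] F along/side/up [ 0.23 -0.41 -0.08] M [-0.14 -0.04 -0.02]
```

>>> {"op": "step_arm", "data": {
  "rows": [
    [0,0,0.0005,0,0,0],
    [0,0,0.0005,0,0,0],
    [0,0,0.0005,0,0,0],
    [0,0,0,0,0,0]
  ],
  "squeeze": 8
}}

```text
time: 17.9
position: [0.62, 0.0271, 0.3322]
tool_rot: [0.595, 0.804, -0.0, -0.0]
ft_force: [-0.3, 0.4, -1.8]
grip_width: 0.0158
grip_force: 8.0
```

```bash
python3 st.py
```

```text
t 17.9 along -0.1014 side -0.0012 up 0.1622 yaw,pitch,roll [ 1.0702e+02 -1.0000e-02 -1.7999e+02] F along/side/up [ 0.5  -0.16 -1.76] M [-0.15 -0.02 -0.02]
```

>>> {"op": "step_arm", "data": {
  "rows": [
    [0,0,0.0005,0,0,0],
    [0,0,0.0005,0,0,0],
    [0,0,0,0,0,0]
  ]
}}

```text
time: 18.27
position: [0.62, 0.0271, 0.3332]
tool_rot: [0.595, 0.804, -0.0, -0.0]
ft_force: [-0.2, -0.0, -1.4]
grip_width: 0.0156
grip_force: 8.0
```

```bash
python3 st.py
```

```text
t 18.27 along -0.1013 side -0.0011 up 0.1632 yaw,pitch,roll [ 1.0702e+02 -1.0000e-02 -1.7999e+02] F along/side/up [ 0.02 -0.15 -1.41] M [-0.17 -0.04  0.02]
```

>>> {"op": "step_arm", "data": {
  "rows": [
    [0,0,0.0001,0,0,0],
    [0,0,0,0,0,0]
  ],
  "squeeze": 30
}}

```text
time: 18.52
position: [0.62, 0.0271, 0.3333]
tool_rot: [0.595, 0.804, -0.0, -0.0]
ft_force: [-0.2, 0.4, -2.1]
grip_width: 0.015
grip_force: 30.0
```

```bash
python3 st.py
```

```text
t 18.52 along -0.1014 side -0.0012 up 0.1633 yaw,pitch,roll [ 107.02   -0.   -179.99] F along/side/up [ 0.42 -0.05 -2.07] M [-0.11 -0.13  0.03]
```

>>> {"op": "step_arm", "data": {
  "rows": [
    [-0.0009,0.0029,0,0,0,0],
    [-0.0009,0.0029,0,0,0,0],
    [0,0,0,0,0,0]
  ]
}}

```text
time: 18.9
position: [0.6182, 0.0332, 0.3334]
tool_rot: [0.595, 0.804, 0.0, -0.0]
ft_force: [-0.1, 1.6, -1.6]
grip_width: 0.0152
grip_force: 30.0
```

```bash
python3 st.py
```

```text
t 18.9 along -0.0949 side -0.0011 up 0.1634 yaw,pitch,roll [ 1.0703e+02 -2.0000e-02  1.8000e+02] F along/side/up [ 1.52  0.38 -1.56] M [-0.17 -0.07 -0.09]
```

>>> {"op": "step_arm", "data": {
  "rows": [
    [-0.0009,0.0029,0,0,0,0],
    [-0.0009,0.0029,0,0,0,0],
    [0,0,0,0,0,0]
  ]
}}

```text
time: 19.27
position: [0.6163, 0.0391, 0.3334]
tool_rot: [0.595, 0.804, 0.0, -0.0]
ft_force: [0.6, -0.1, -2.5]
grip_width: 0.015
grip_force: 30.0
```

```bash
python3 st.py
```

```text
t 19.27 along -0.0889 side -0.0012 up 0.1634 yaw,pitch,roll [ 1.0703e+02 -3.0000e-02 -1.8000e+02] F along/side/up [-0.24  0.56 -2.54] M [-0.13 -0.03 -0.04]
```

>>> {"op": "step_arm", "data": {
  "rows": [
    [-0.0009,0.0029,0,0,0,0],
    [-0.0009,0.0029,0,0,0,0],
    [0,0,0,0,0,0]
  ]
}}

```text
time: 19.65
position: [0.6146, 0.0448, 0.3333]
tool_rot: [0.595, 0.804, 0.0, -0.0]
ft_force: [0.9, -0.4, -1.7]
grip_width: 0.0152
grip_force: 30.0
```

```bash
python3 st.py
```

```text
t 19.65 along -0.0828 side -0.0012 up 0.1633 yaw,pitch,roll [ 1.0702e+02 -3.0000e-02  1.8000e+02] F along/side/up [-0.63  0.74 -1.68] M [-0.16 -0.07 -0.02]
```

>>> {"op": "step_arm", "data": {
  "rows": [
    [-0.0009,0.0029,0,0,0,0],
    [-0.0006,0.0019,0,0,0,0],
    [0,0,0,0,0,0]
  ]
}}

```text
time: 20.02
position: [0.6131, 0.0495, 0.3334]
tool_rot: [0.595, 0.804, 0.0, -0.0]
ft_force: [0.1, -0.7, -1.5]
grip_width: 0.0148
grip_force: 30.0
```

```bash
python3 st.py
```

```text
t 20.02 along -0.0779 side -0.0012 up 0.1634 yaw,pitch,roll [ 1.0702e+02 -2.0000e-02  1.7999e+02] F along/side/up [-0.65 -0.12 -1.47] M [-0.12 -0.08 -0.12]
```

>>> {"op": "step_arm", "data": {
  "rows": [
    [-0.0006,0.0019,0,0,0,0],
    [-0.0006,0.0019,0,0,0,0],
    [0,0,0,0,0,0]
  ]
}}

```text
time: 20.4
position: [0.6119, 0.0533, 0.3334]
tool_rot: [0.595, 0.804, 0.0, -0.0]
ft_force: [0.1, 0.9, -2.6]
grip_width: 0.0148
grip_force: 30.0
```

```bash
python3 st.py
```

```text
t 20.4 along -0.0740 side -0.0013 up 0.1634 yaw,pitch,roll [ 1.0702e+02 -2.0000e-02  1.7999e+02] F along/side/up [ 0.81  0.31 -2.55] M [-0.2  -0.15 -0.11]
```

>>> {"op": "step_arm", "data": {
  "rows": [
    [-0.0006,0.0019,0,0,0,0],
    [-0.0006,0.0019,0,0,0,0],
    [0,0,0,0,0,0]
  ]
}}

```text
time: 20.78
position: [0.6107, 0.0571, 0.3334]
tool_rot: [0.595, 0.804, 0.0, -0.0]
ft_force: [1.0, 0.8, -1.5]
grip_width: 0.015
grip_force: 30.0
```

```bash
python3 st.py
```

```text
t 20.77 along -0.0700 side -0.0013 up 0.1634 yaw,pitch,roll [ 1.0702e+02 -2.0000e-02  1.7999e+02] F along/side/up [ 0.44  1.14 -1.51] M [-0.24 -0.11 -0.04]
```

>>> {"op": "step_arm", "data": {
  "rows": [
    [-0.0003,0.0015,0,0,0,0],
    [-0.0004,0.0015,0,0,0,0],
    [0,0,0,0,0,0]
  ]
}}

```text
time: 21.15
position: [0.6103, 0.0596, 0.3337]
tool_rot: [0.595, 0.804, -0.0, 0.001]
ft_force: [0.5, -2.3, -0.0]
grip_width: 0.0151
grip_force: 30.0
```

```bash
python3 st.py
```

```text
t 21.15 along -0.0674 side -0.0010 up 0.1637 yaw,pitch,roll [1.0703e+02 6.0000e-02 1.7996e+02] F along/side/up [-2.31 -0.18 -0.04] M [-0.16 -0.55  0.02]
```

>>> {"op": "step_arm", "data": {
  "rows": [
    [-0.0004,0.0015,0,0,0,0],
    [-0.0004,0.0015,0,0,0,0],
    [0,0,0,0,0,0]
  ]
}}

```text
time: 21.52
position: [0.6095, 0.0627, 0.3338]
tool_rot: [0.595, 0.804, 0.0, 0.0]
ft_force: [-0.0, -2.5, 0.1]
grip_width: 0.015
grip_force: 30.0
```

```bash
python3 st.py
```

```text
t 21.52 along -0.0643 side -0.0009 up 0.1638 yaw,pitch,roll [1.0702e+02 3.0000e-02 1.7996e+02] F along/side/up [-2.37 -0.75  0.06] M [-0.14 -0.68 -0.01]
```

>>> {"op": "step_arm", "data": {
  "rows": [
    [-0.0005,0.0015,0,0,0,0],
    [-0.0005,0.0015,0,0,0,0],
    [0,0,0,0,0,0]
  ]
}}

```text
time: 21.9
position: [0.6083, 0.0662, 0.3336]
tool_rot: [0.595, 0.804, 0.0, 0.0]
ft_force: [1.8, -2.4, 2.0]
grip_width: 0.015
grip_force: 30.0
```

```bash
python3 st.py
```

```text
t 21.9 along -0.0606 side -0.0010 up 0.1636 yaw,pitch,roll [ 1.0701e+02 -3.0000e-02  1.7996e+02] F along/side/up [-2.77  0.99  2.04] M [-0.16 -0.63 -0.01]
```

>>> {"op": "step_arm", "data": {
  "rows": [
    [-0.0006,0.0019,0,0,0,0],
    [-0.0006,0.0019,0,0,0,0],
    [0,0,0,0,0,0]
  ]
}}

```text
time: 22.28
position: [0.607, 0.0701, 0.3335]
tool_rot: [0.595, 0.804, 0.0, -0.0]
ft_force: [1.8, -2.7, 2.9]
grip_width: 0.0151
grip_force: 30.0
```

```bash
python3 st.py
```

```text
t 22.27 along -0.0565 side -0.0010 up 0.1635 yaw,pitch,roll [ 1.0701e+02 -5.0000e-02  1.7997e+02] F along/side/up [-3.13  0.94  2.88] M [-0.31 -0.59 -0.  ]
```

>>> {"op": "step_arm", "data": {
  "rows": [
    [0.0002,0.0001,0.0003,0,0,0],
    [0,0,0,0,0,0]
  ]
}}

```text
time: 22.52
position: [0.6071, 0.0701, 0.3336]
tool_rot: [0.595, 0.804, 0.0, -0.0]
ft_force: [0.3, -0.7, 2.5]
grip_width: 0.0155
grip_force: 30.0
```

```bash
python3 st.py
```

```text
t 22.52 along -0.0565 side -0.0009 up 0.1636 yaw,pitch,roll [ 1.0701e+02 -5.0000e-02 -1.7999e+02] F along/side/up [-0.81  0.09  2.51] M [-0.23 -0.37  0.04]
```

>>> {"op": "step_arm", "data": {
  "rows": [
    [0,0,0.0004,0,0,0],
    [-0.0006,0.0019,0,0,0,0],
    [-0.0006,0.0019,0,0,0,0],
    [0,0,0,0,0,0]
  ]
}}

```text
time: 23.02
position: [0.6059, 0.0738, 0.3339]
tool_rot: [0.595, 0.804, 0.0, -0.0]
ft_force: [1.8, -2.3, 1.8]
grip_width: 0.015
grip_force: 30.0
```

```bash
python3 st.py
```

```text
t 23.02 along -0.0526 side -0.0011 up 0.1639 yaw,pitch,roll [ 1.0700e+02 -4.0000e-02 -1.7998e+02] F along/side/up [-2.76  1.09  1.76] M [-0.27 -0.63  0.02]
```

>>> {"op": "step_arm", "data": {
  "rows": [
    [0.0002,0.0001,0.0002,0,0,0],
    [-0.0005,0.0019,0,0,0,0],
    [-0.0006,0.0019,0,0,0,0],
    [0,0,0,0,0,0]
  ]
}}

```text
time: 23.52
position: [0.6048, 0.0779, 0.334]
tool_rot: [0.595, 0.804, 0.0, -0.001]
ft_force: [0.2, -1.6, -0.3]
grip_width: 0.0155
grip_force: 30.0
```

```bash
python3 st.py
```

```text
t 23.52 along -0.0484 side -0.0009 up 0.1640 yaw,pitch,roll [ 1.0701e+02 -7.0000e-02 -1.7995e+02] F along/side/up [-1.62 -0.3  -0.28] M [-0.12 -0.42 -0.03]
```

>>> {"op": "step_arm", "data": {
  "rows": [
    [-0.0005,0.0019,0.0001,0,0,0],
    [-0.0006,0.0019,0,0,0,0],
    [0,0,0,0,0,0]
  ]
}}

```text
time: 23.9
position: [0.6037, 0.0818, 0.3341]
tool_rot: [0.595, 0.804, 0.0, -0.001]
ft_force: [-0.1, -0.5, -1.6]
grip_width: 0.0149
grip_force: 30.0
```

```bash
python3 st.py
```

```text
t 23.9 along -0.0443 side -0.0008 up 0.1641 yaw,pitch,roll [ 1.0701e+02 -8.0000e-02 -1.7996e+02] F along/side/up [-0.45 -0.25 -1.6 ] M [-0.11 -0.35 -0.03]
```

>>> {"op": "step_arm", "data": {
  "rows": [
    [-0.0006,0.0019,-0.0001,0,0,0],
    [-0.0006,0.0019,0,0,0,0],
    [0,0,0,0,0,0]
  ]
}}

```text
time: 24.28
position: [0.6026, 0.0855, 0.3341]
tool_rot: [0.595, 0.804, 0.0, -0.001]
ft_force: [0.4, -0.6, -0.4]
grip_width: 0.0151
grip_force: 30.0
```

```bash
python3 st.py
```

```text
t 24.27 along -0.0404 side -0.0008 up 0.1641 yaw,pitch,roll [ 1.0700e+02 -7.0000e-02 -1.7998e+02] F along/side/up [-0.67  0.2  -0.41] M [-0.21 -0.32 -0.04]
```

>>> {"op": "step_arm", "data": {
  "rows": [
    [-0.0006,0.0019,0,0,0,0],
    [-0.0006,0.0019,0,0,0,0],
    [0,0,0,0,0,0]
  ]
}}

```text
time: 24.65
position: [0.6015, 0.0893, 0.3341]
tool_rot: [0.595, 0.804, 0.0, -0.001]
ft_force: [-0.2, -0.8, -3.2]
grip_width: 0.0152
grip_force: 30.0
```

```bash
python3 st.py
```

```text
t 24.65 along -0.0365 side -0.0008 up 0.1641 yaw,pitch,roll [ 1.0701e+02 -6.0000e-02 -1.7998e+02] F along/side/up [-0.75 -0.44 -3.2 ] M [-0.11 -0.24 -0.07]
```

>>> {"op": "step_arm", "data": {
  "rows": [
    [-0.0006,0.0019,-0.0002,0,0,0],
    [-0.0003,0.0009,0,0,0,0],
    [0,0,0,0,0,0]
  ]
}}

```text
time: 25.02
position: [0.6007, 0.0917, 0.3341]
tool_rot: [0.595, 0.804, 0.0, -0.0]
ft_force: [0.8, -2.2, -1.9]
grip_width: 0.0152
grip_force: 30.0
```

```bash
python3 st.py
```

```text
t 25.02 along -0.0339 side -0.0008 up 0.1641 yaw,pitch,roll [ 1.0701e+02 -2.0000e-02  1.7999e+02] F along/side/up [-2.3   0.16 -1.87] M [-0.14 -0.49  0.03]
```

>>> {"op": "step_arm", "data": {
  "rows": [
    [-0.0003,0.001,0,0,0,0],
    [-0.0003,0.0009,0,0,0,0],
    [0,0,0,0,0,0]
  ]
}}

```text
time: 25.4
position: [0.6001, 0.0937, 0.3341]
tool_rot: [0.595, 0.804, 0.0, -0.0]
ft_force: [0.5, -1.9, -1.6]
grip_width: 0.015
grip_force: 30.0
```

```bash
python3 st.py
```

```text
t 25.4 along -0.0319 side -0.0008 up 0.1641 yaw,pitch,roll [ 1.0701e+02 -2.0000e-02  1.7999e+02] F along/side/up [-1.95 -0.12 -1.6 ] M [-0.13 -0.51 -0.02]
```

>>> {"op": "step_arm", "data": {
  "rows": [
    [-0.0003,0.001,0,0,0,0],
    [0,0,0,0,0,0]
  ]
}}

```text
time: 25.65
position: [0.5998, 0.0947, 0.3341]
tool_rot: [0.595, 0.804, 0.0, -0.0]
ft_force: [1.0, -2.0, -2.6]
grip_width: 0.0151
grip_force: 30.0
```

>>> {"op": "step_arm", "data": {
  "rows": [
    [-0.0003,0.001,0,0,0,0],
    [0,0,0,0,0,0]
  ]
}}

```text
time: 25.9
position: [0.5995, 0.0958, 0.3341]
tool_rot: [0.595, 0.804, 0.0, -0.0]
ft_force: [1.1, -1.2, -0.4]
grip_width: 0.015
grip_force: 30.0
```

```bash
python3 st.py
```

```text
t 25.9 along -0.0296 side -0.0008 up 0.1641 yaw,pitch,roll [ 1.0701e+02 -4.0000e-02 -1.8000e+02] F along/side/up [-1.44  0.74 -0.43] M [-0.12 -0.37 -0.08]
```

>>> {"op": "step_arm", "data": {
  "rows": [
    [-0.0002,0.0007,0,0,0,0],
    [0,0,0,0,0,0]
  ]
}}

```text
time: 26.15
position: [0.5993, 0.0964, 0.3341]
tool_rot: [0.595, 0.804, 0.0, -0.0]
ft_force: [0.7, -0.8, -1.0]
grip_width: 0.0147
grip_force: 30.0
```

>>> {"op": "step_arm", "data": {
  "rows": [
    [-0.0002,0.0007,0,0,0,0],
    [0,0,0,0,0,0]
  ]
}}

```text
time: 26.4
position: [0.5991, 0.0971, 0.3341]
tool_rot: [0.595, 0.804, 0.0, -0.0]
ft_force: [0.4, -1.1, -0.8]
grip_width: 0.0145
grip_force: 30.0
```

```bash
python3 st.py
```

```text
t 26.4 along -0.0283 side -0.0008 up 0.1641 yaw,pitch,roll [ 1.0701e+02 -2.0000e-02 -1.8000e+02] F along/side/up [-1.21  0.06 -0.81] M [-0.14 -0.41 -0.04]
```

>>> {"op": "step_arm", "data": {
  "rows": [
    [-0.0002,0.0007,0,0,0,0],
    [0,0,0,0,0,0]
  ]
}}

```text
time: 26.65
position: [0.5989, 0.0978, 0.3341]
tool_rot: [0.595, 0.804, 0.0, -0.0]
ft_force: [0.3, -1.2, 0.0]
grip_width: 0.0154
grip_force: 30.0
```

>>> {"op": "step_arm", "data": {
  "rows": [
    [-0.0002,0.0007,0,0,0,0],
    [0,0,0,0,0,0]
  ]
}}

```text
time: 26.9
position: [0.5987, 0.0986, 0.3341]
tool_rot: [0.595, 0.804, 0.0, -0.0]
ft_force: [0.5, -1.2, -0.6]
grip_width: 0.015
grip_force: 30.0
```

```bash
python3 st.py
```

```text
t 26.9 along -0.0268 side -0.0007 up 0.1641 yaw,pitch,roll [ 1.0701e+02 -3.0000e-02 -1.8000e+02] F along/side/up [-1.27  0.1  -0.57] M [-0.11 -0.27 -0.03]
```

>>> {"op": "step_arm", "data": {
  "rows": [
    [-0.0002,0.0007,0,0,0,0],
    [0,0,0,0,0,0]
  ]
}}

```text
time: 27.15
position: [0.5985, 0.0993, 0.334]
tool_rot: [0.595, 0.804, 0.0, -0.0]
ft_force: [-0.0, -1.6, -0.4]
grip_width: 0.0155
grip_force: 30.0
```

>>> {"op": "step_arm", "data": {
  "rows": [
    [-0.0002,0.0007,0,0,0,0],
    [0,0,0,0,0,0]
  ]
}}

```text
time: 27.4
position: [0.5984, 0.0996, 0.334]
tool_rot: [0.595, 0.804, -0.0, 0.0]
ft_force: [1.1, -2.4, -0.5]
grip_width: 0.0149
grip_force: 30.0
```

>>> {"op": "step_arm", "data": {
  "rows": [
    [-0.0002,0.0006,0,0,0,0],
    [0,0,0,0,0,0]
  ]
}}

```text
time: 27.65
position: [0.5983, 0.0998, 0.334]
tool_rot: [0.595, 0.804, -0.0, 0.001]
ft_force: [1.8, -5.1, -1.1]
grip_width: 0.0152
grip_force: 30.0
```

```bash
python3 st.py
```

```text
t 27.65 along -0.0255 side -0.0007 up 0.1640 yaw,pitch,roll [ 1.0703e+02  8.0000e-02 -1.8000e+02] F along/side/up [-5.36  0.23 -1.13] M [-0.05 -1.03 -0.01]
```

>>> {"op": "step_arm", "data": {
  "rows": [
    [-0.0002,0.0006,0,0,0,0],
    [0,0,0,0,0,0]
  ],
  "squeeze": 40
}}

```text
time: 27.9
position: [0.5983, 0.1, 0.3341]
tool_rot: [0.595, 0.804, -0.001, 0.001]
ft_force: [1.5, -6.9, -2.3]
grip_width: 0.0151
grip_force: 40.0
```

>>> {"op": "step_arm", "data": {
  "rows": [
    [-0.0002,0.0006,0,0,0,0],
    [0,0,0,0,0,0]
  ]
}}

```text
time: 28.15
position: [0.5982, 0.1002, 0.3341]
tool_rot: [0.594, 0.804, -0.001, 0.001]
ft_force: [2.3, -8.3, -1.0]
grip_width: 0.015
grip_force: 40.0
```

```bash
python3 st.py
```

```text
t 28.15 along -0.0251 side -0.0007 up 0.1641 yaw,pitch,roll [107.05   0.19 180.  ] F along/side/up [-8.64 -0.2  -1.03] M [ 0.06 -1.48  0.04]
```

>>> {"op": "step_arm", "data": {
  "rows": [
    [-0.0002,0.0007,0,0,0,0],
    [-0.0002,0.0006,0,0,0,0],
    [0,0,0,0,0,0]
  ]
}}

```text
time: 28.52
position: [0.5981, 0.1007, 0.3341]
tool_rot: [0.594, 0.804, -0.002, 0.002]
ft_force: [2.7, -11.5, -1.9]
grip_width: 0.0147
grip_force: 40.0
```

```bash
python3 st.py
```

```text
t 28.52 along -0.0246 side -0.0007 up 0.1641 yaw,pitch,roll [107.07   0.32 179.99] F along/side/up [-11.78  -0.81  -1.87] M [ 0.05 -1.97  0.03]
```

>>> {"op": "step_arm", "data": {
  "rows": [
    [-0.0002,0.0006,0,0,0,0],
    [0,0,0,0,0,0]
  ]
}}

```text
time: 28.78
position: [0.5981, 0.1009, 0.3341]
tool_rot: [0.594, 0.804, -0.002, 0.003]
ft_force: [2.3, -12.3, -2.1]
grip_width: 0.0151
grip_force: 40.0
```

```bash
python3 st.py
```

```text
t 28.77 along -0.0244 side -0.0007 up 0.1641 yaw,pitch,roll [107.08   0.38 179.99] F along/side/up [-12.47  -1.44  -2.07] M [ 0.14 -2.24  0.03]
```

>>> {"op": "step_arm", "data": {
  "rows": [
    [-0.0004,0.0006,0,0,0,0],
    [-0.0002,0.0006,0,0,0,0],
    [0,0,0,0,0,0],
    [0,0,0,0,0,0]
  ]
}}

```text
time: 29.28
position: [0.5979, 0.1013, 0.3341]
tool_rot: [0.594, 0.804, -0.002, 0.004]
ft_force: [3.0, -15.1, -3.5]
grip_width: 0.0148
grip_force: 40.0
```

```bash
python3 st.py
```

```text
t 29.27 along -0.0240 side -0.0008 up 0.1641 yaw,pitch,roll [107.09   0.5  179.97] F along/side/up [-15.28  -1.53  -3.46] M [ 0.14 -2.63  0.  ]
```

>>> {"op": "step_arm", "data": {
  "rows": [
    [-0.0002,0.0005,-0.0002,0,0,0],
    [0,0,0,0,0,0],
    [0,0,0,0,0,0],
    [0,0,0,0,0,0]
  ]
}}

```text
time: 29.78
position: [0.5978, 0.1014, 0.3341]
tool_rot: [0.594, 0.804, -0.003, 0.004]
ft_force: [3.0, -16.6, -2.4]
grip_width: 0.0145
grip_force: 40.0
```

```bash
python3 st.py
```

```text
t 29.77 along -0.0238 side -0.0008 up 0.1641 yaw,pitch,roll [107.09   0.55 179.96] F along/side/up [-16.77  -1.93  -2.36] M [ 0.14 -2.87  0.03]
```

>>> {"op": "step_arm", "data": {
  "rows": [
    [0.0004,-0.0014,0,0,0,0],
    [0.0004,-0.0014,0,0,0,0],
    [0.0004,-0.0012,0,0,0,0],
    [0,0,0,0,0,0]
  ]
}}

```text
time: 30.28
position: [0.5982, 0.1, 0.334]
tool_rot: [0.595, 0.804, -0.0, 0.001]
ft_force: [2.1, -7.8, -1.1]
grip_width: 0.0145
grip_force: 40.0
```

```bash
python3 st.py
```

```text
t 30.27 along -0.0252 side -0.0008 up 0.1640 yaw,pitch,roll [1.0701e+02 1.5000e-01 1.7995e+02] F along/side/up [-8.1  -0.23 -1.06] M [-0.06 -1.27 -0.01]
```

>>> {"op": "step_arm", "data": {
  "rows": [
    [0.0004,-0.0012,0,0,0,0],
    [0.0002,-0.0008,0,0,0,0],
    [0,0,0,0,0,0]
  ],
  "squeeze": 10
}}

```text
time: 30.65
position: [0.5983, 0.0996, 0.334]
tool_rot: [0.595, 0.804, 0.001, -0.0]
ft_force: [1.4, -0.5, -0.9]
grip_width: 0.0154
grip_force: 10.0
```

>>> {"op": "step_arm", "data": {
  "rows": [
    [0,0,0,0,0,0],
    [0,0,0,0,0,0],
    [0,0,0,0,0,0],
    [0,0,0,0,0,0]
  ],
  "jaw": 0.05
}}

```text
time: 31.15
position: [0.598, 0.0993, 0.3338]
tool_rot: [0.595, 0.804, -0.0, -0.0]
ft_force: [0.1, -0.8, -0.1]
grip_width: 0.046
grip_force: 0.0
```

>>> {"op": "step_arm", "data": {
  "rows": [
    [0,0,0.015,0,0,0],
    [0,0,0.04,0,0,0],
    [0.0058,-0.0191,0.045,0,0,0],
    [0.0058,-0.0191,0.02,0,0,0],
    [0,0,0,0,0,0],
    [0,0,0,0,0,0],
    [0,0,0,0,0,0]
  ]
}}

```text
time: 32.02
position: [0.6091, 0.0616, 0.4524]
tool_rot: [0.594, 0.804, -0.001, -0.002]
ft_force: [0.6, 0.1, -0.1]
grip_width: 0.0495
grip_force: 0.0
```

```bash
python3 st.py; python3 - <<'E'
from h import *
o=get_obs();T=tool(o);c=camera("wrist")
D=np.array([-.2912,.9567,0]);N=np.array([.9567,.2912,0]);M=np.array([.5916,.1244,.170])
W=cloud(c,T@c["mount"])-M;A=W@D;S=W@N;U=W[...,2]
m=(c["depth"]>0)&(abs(S)<.02)&(U>-.012)&(U<.0185)
for a in np.arange(-.06,.012,.003):
    q=m&(abs(A-a)<.0015)
    if q.sum()>8: print(round(a,3),q.sum(),"side %.4f..%.4f top %.4f"%(np.percentile(S[q],2),np.percentile(S[q],98),np.percentile(U[q],97)))
g=(c["depth"]>0)&(abs(S)<.03)&(abs(U-.028)<.004)&(A>-.02)&(A<.02);print("gland A",np.percentile(A[g],[1,99]))
im=c["pixels"][:260,150:420];cv2.imwrite("pics/w4.png",cv2.resize(im,None,fx=2.2,fy=2.2,interpolation=cv2.INTER_CUBIC))
E
```

```text
t 32.02 along -0.0651 side -0.0015 up 0.2824 yaw,pitch,roll [ 1.0706e+02 -9.0000e-02 -1.7983e+02] F along/side/up [-0.05  0.62 -0.05] M [-0.1  -0.07  0.03]
-0.045 38 side -0.0062..0.0047 top 0.0070
-0.042 59 side -0.0079..0.0061 top 0.0080
-0.039 74 side -0.0086..0.0069 top 0.0083
-0.036 78 side -0.0086..0.0068 top 0.0083
-0.033 70 side -0.0086..0.0065 top 0.0083
-0.03 72 side -0.0086..0.0068 top 0.0082
-0.027 77 side -0.0086..0.0067 top 0.0082
-0.024 78 side -0.0086..0.0067 top 0.0085
-0.021 75 side -0.0086..0.0066 top 0.0086
-0.018 78 side -0.0086..0.0066 top 0.0084
-0.015 70 side -0.0086..0.0066 top 0.0083
-0.012 75 side -0.0086..0.0065 top 0.0083
-0.009 77 side -0.0086..0.0065 top 0.0088
-0.006 77 side -0.0086..0.0064 top 0.0083
-0.003 141 side -0.0162..0.0140 top 0.0169
0.0 168 side -0.0168..0.0146 top 0.0174
0.003 40 side -0.0155..0.0133 top 0.0165
gland A [-0.00074863  0.00811278]
```

View pics/w4.png

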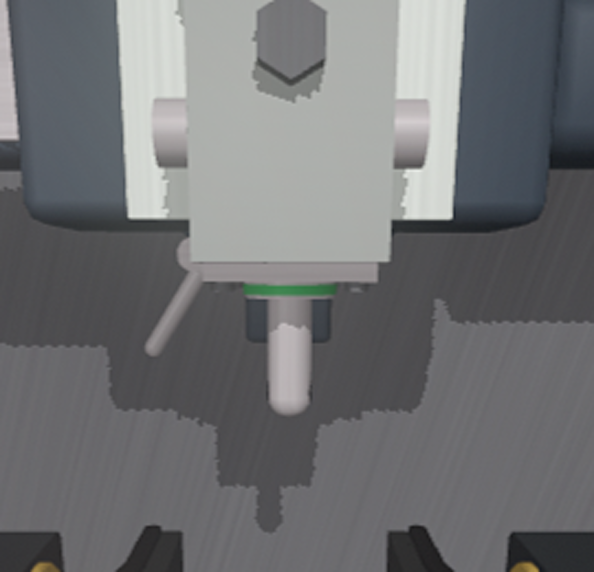

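The collar's green ring lies flush on the gland plate, around (290,288) in the crop. The stem is level and free, and the arm is clear.

```bash
python3 -c "
from rig import hand_in
print(hand_in())"
```

```text
the job is handed in; nothing more can be done
None
```

The new spool is home in the valve: its collar was pressed onto the gland plate with about 16 N measured at the wrist and let go, nothing else was touched, and I handed the job in at about 32 s (no verdict was returned).

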